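# Set the cured castings on their pads and press the bookmark

### The job

Lay the round, square and oblong resin castings each in the middle of the pad of its own shape, the square and the oblong turned in line with their pads. Lay the long bookmark on the wooden press board, in line with it, and slide it lengthwise under the sprung steel arm until its end is up against the stop bar, so that the arm holds it down. Leave the small white bottle that stands among the things where it is.

Things in the scene. Friction and masses are not known exactly. Their poses are not given: they have to be found in the camera images.
- disc: round resin casting, brass edge and dark blue top, 14 mm thick, lying flat on the table; origin at the centre of its underside, z up; diameter 56 mm
- tile: square resin casting, brass edge and dark blue top, 14 mm thick, lying flat on the table; origin at the centre of its underside, z up; 50 x 50 mm, sides along its x and y axes
- oval: oblong resin casting, brass edge and dark blue top, 14 mm thick, lying flat on the table; origin at the centre of its underside, z up; 84 mm long along its x axis, 42 mm wide along y, with straight sides and half-round ends
- bookmark: long flat bar, resin in a brass frame, dark blue top, 140 mm long along its x axis, 30 mm wide along y, 10 mm thick; about 70 g; both ends alike; lying flat on the table; origin at the centre of its underside
- disc_pad: round fixed flat dark grey rubber pad, 4 mm thick, with a paler grey outline of the casting's size in its middle; origin at the centre of its underside on the table; diameter 74 mm, outline 56 mm
- tile_pad: square fixed flat dark grey rubber pad, 4 mm thick, with a paler grey outline of the casting's size in its middle; origin at the centre of its underside on the table; 68 x 68 mm, outline 50 x 50 mm, sides along its x and y axes
- oval_pad: oblong fixed flat dark grey rubber pad, 4 mm thick, with a paler grey outline of the casting's size in its middle; origin at the centre of its underside on the table; 102 mm long along its x axis, 60 mm wide along y, outline 84 x 42 mm
- press: fixed pale wooden board 60 mm wide, 12 mm thick, from x -130 mm (open end, toward the robot) to +90 mm, steel arm at the far end; origin on its underside below the arm's foot, x along the board, the way the bookmark slides in. Dark stop bar 6 mm high with its face at x +35 mm: against it the bookmark's centre is at x -35 mm, y 0, underside 12 mm up; at x -125 mm it is clear of the arm
- press_arm (a joint): sprung steel arm of the press, 22 mm wide, in rad: 0 empty and down, about 0.08 with the bookmark under its foot, where it presses with 1.5 to 2 N. The empty foot hangs 4 mm over the board; from it a lead-in slopes up toward the open end to 41 mm before the foot, 31 mm above the table, so the bookmark pushed along the board lifts the arm itself (2 to 5 N)
- bottle: small white bottle with a white cap (another, at the table's far side, has a blue cap), 28 mm in diameter and 60 mm high, standing upright; not to be moved; origin at the centre of its underside
Things that resemble listed ones, but are neither listed nor needed, are in the scene too. Leave any pink, red or turquoise look-alike of the bookmark alone.

How it is judged (in metres and radians):
At the end, for the whole second after the job is handed in: Castings flat on the pads of their shapes, centres within 12 mm, square and oblong within 0.2 rad; bookmark flat on the board under the lifted arm, within 12 mm of its middle line and 0.15 rad, its end within 15 mm of the stop; all at rest (horizontal distance between disc and disc_pad below 0.012 m and z of disc in the frame of disc_pad between 0.001 and 0.008 m and angle between each of disc, tile, oval, bookmark's own z axis and vertical below 0.1 rad and horizontal distance between tile and tile_pad below 0.012 m and z of tile in the frame of tile_pad between 0.001 and 0.008 m and horizontal distance between oval and oval_pad below 0.012 m and z of oval in the frame of oval_pad between 0.001 and 0.008 m and (angle between the x axis of tile and the x axis of tile_pad, either way round below 0.2 rad or angle between the x axis of tile and the y axis of tile_pad, either way round below 0.2 rad) and angle between the x axis of oval and the x axis of oval_pad, either way round below 0.2 rad and x of bookmark in the frame of press between -0.05 and -0.025 m and y of bookmark in the frame of press between -0.012 and 0.012 m and z of bookmark in the frame of press between 0.008 and 0.018 m and angle between the x axis of bookmark and the x axis of press, either way round below 0.15 rad and value of joint press_arm above 0.04 rad and linear speed of each of disc, tile, oval, bookmark below 0.02 m/s); the robot touches nothing.
It fails at once if the small white bottle is pushed more than 20 mm or tipped (distance of bottle from where it was at the start of the episode above 0.02 m or angle between bottle's own z axis and vertical above 0.35 rad).
It also fails if it takes over 112 s, if anything falls off the work surface, if the arm or the gripper's body presses on something with over 40 N, if the wrist force passes 120 N, or if a joint passes its speed limit or range.

### The arm

A 6-joint arm with a two-finger parallel gripper is mounted at the origin on the work surface. World frame = base frame: x ahead of the robot, y to its left, z up, the work surface at z = 0. Lengths are in m, angles in degrees, forces in N, time in s.
With the tool pointing down it reaches from about 0.375 to 0.9 m from the base axis. Payload 3.1 kg.
Tool frame: the origin (TCP) lies at the very end of the fingers, on their centre line; the grasp point (between the pads) lies 19 mm behind it; z points along the fingers, y is the line along which they close (so a half turn about z gives the same grasp; the last joint's range is limited). The gripper opens to 87 mm and grips with 3 to 60 N. Pads are 19 mm wide; open, the fingers measure 117 mm over their backs; the gripper's body (75 mm by 190 mm) begins 51 mm behind the grasp point.
Start: joints at [-80.644, 30.224, 82.088, -0, 67.689, -10.227], TCP at [0.21, -0.589, 0.223] pointing down, gripper open.
Joint ranges: [-176.69, 176.69], [-43.24, 126.21], [12.49, 139.97], [-82, 262], [0, 151.66], [-163.58, 163.58]. Speed limits (degrees/s): [159.86, 159.86, 180, 180, 180, 180].

### API

Orientations are given as a 3x3 rotation matrix whose columns are the frame's x, y, z axes.
In Python, from rig import bot, imaging gives the robot as it stands.
- The arm moves only by the tool drive_tool, never from a script. Its argument "deltas" is text: rows parted by semicolons, each of 5 numbers parted by spaces: the finger opening in mm, from 0 to 87, then the shift along the world's x, y, z in mm, then the turn about the world's z in rad. In form: jaw dx dy dz twist; .... A call has 1 to 12 rows; each row is the pose to reach, as a shift and turn from the pose commanded when the call began; what a row does not reach only later rows make up. A row lasts 1/10 s, in which the tool goes at most 50 mm and 8.59 degrees, less where a joint would pass 70% of its speed; a pose out of reach is approached as far as the arm can. A call with a gripper value outside its range is refused whole. The fingers move at their own pace and stop on an object; the grip force is fixed at half the most. Time passes only in rows, so rows that repeat a pose let the fingers close. It gives the time, the measured TCP pose, the force, the opening and the grip force at its end, in the units of the state.
- bot.read_state(): the state, without advancing time (a new reading comes with each control period).
- imaging.capture(name): name is "side" or "top" or "wrist"; returns the picture (420x560x3 uint8, red, green, blue); there is no depth.
- imaging.camera_model(name): a dict with "fx", "fy", "cx", "cy" (pixels), "T" (4x4, takes a point from camera to world coordinates). Camera axes: x right, y down, z forward; pixel columns grow to the right and rows downward; lengths in m; the calibration is good to about 2 mm. A picture is of the moment at which its call begins: read the wrist's pose just before it. camera_model takes no time and is no camera call; for the wrist camera it gives the pose at the moment of the call.
- bot.hand_in(): hands the job in; it is judged then, once.
The state is a dict: "time_s": time; "joint_positions": joint angles; "qvel": joint speeds; "tau": joint torques, N m; "position": TCP position; "tcp_rot": TCP orientation; "force": force on the tool from outside, world axes, zero at the start; "moment": the same for the moment, N m; "opening": opening from 0.0 (shut) to 1.0 (fully open); "grasp_force": force on a finger pad.
Only numpy, scipy, OpenCV 4.12 (cv2) and the standard library are available. Lean on these libraries where they do the work, as an engineer would, in place of code of your own. Each camera call takes 0.05 s, during which the arm holds its last target. There are 200 camera calls.

## Working session

There is one attempt and no reset: what is moved stays moved. The work goes in short steps, Python scripts to look and compute and a tool call to move; the robot and the scene stay as the last step left them, time stands still between calls to the robot, and variables do not carry over. Pictures are saved under pics/ and viewed, at most 14 in all, crops included, and the job is handed in when it is done.

Besides the shell and the picture viewer there is one more tool, called by a JSON object that holds its "api" and its "payload", one argument or row to a line. drive_tool: Moves the arm, as the interface text tells. Its arguments: {"type":"object","properties":{"deltas":{"type":"string"}},"required":["deltas"]}

```bash
mkdir -p pics; cat > h.py <<'E'
import numpy as np, cv2
from rig import bot, imaging
def snap(n,f):
    m=imaging.camera_model(n); im=imaging.capture(n); cv2.imwrite('pics/'+f,im[:,:,::-1]); np.save('pics/'+f+'.npy',im); return m,im
def px(m,u,v,z):
    T=np.array(m['T']); d=T[:3,:3]@np.array([(u-m['cx'])/m['fx'],(v-m['cy'])/m['fy'],1]); o=T[:3,3]
    return (o+d*(z-o[2])/d[2])[:3]
def proj(m,p):
    T=np.array(m['T']); c=T[:3,:3].T@(np.array(p)-T[:3,3]); return m['fx']*c[0]/c[2]+m['cx'],m['fy']*c[1]/c[2]+m['cy']
E
python3 - <<'E'
from h import *
m,im=snap('top','top0.png'); print(m)
cv2.imwrite('pics/top0.png',cv2.resize(im[:,:,::-1],(800,600),interpolation=cv2.INTER_CUBIC))
m,im=snap('side','side0.png'); print(m); print(bot.read_state())
E
```

```text
{'fx': 460.46727909178725, 'fy': 460.46727909178725, 'cx': 270.49056085441254, 'cy': 205.99536777897822, 'T': array([[ 2.80416863e-02, -9.83473160e-01,  1.78869248e-01,
         2.12667695e-01],
       [-9.99606753e-01, -2.75797351e-02,  5.06923225e-03,
        -6.25775929e-02],
       [-5.22873748e-05, -1.78941058e-01, -9.83859794e-01,
         1.39651920e+00],
       [ 0.00000000e+00,  0.00000000e+00,  0.00000000e+00,
         1.00000000e+00]])}
{'fx': 406.7435619779078, 'fy': 406.7435619779078, 'cx': 281.5225537797289, 'cy': 213.6475995090893, 'T': array([[ 0.99635359, -0.06005969,  0.0605999 ,  0.42586107],
       [-0.0829215 , -0.51442058,  0.85351947, -0.926157  ],
       [-0.02008827, -0.85543223, -0.51752504,  0.58940476],
       [ 0.        ,  0.        ,  0.        ,  1.        ]])}
{'time_s': 0.1, 'joint_positions': array([-8.06418882e+01,  3.02718375e+01,  8.21489892e+01, -2.41844965e-03,
        6.76900482e+01, -1.02275533e+01]), 'qvel': array([-0.02314406, -0.06371946, -0.17105733, -0.08283321,  0.04292764,
       -0.08592869]), 'tau': array([-1.47489322e-03, -4.40988600e+01, -1.77149802e+01,  6.35368377e-02,
        5.34248224e-02, -3.51659787e-05]), 'position': array([ 0.2094142 , -0.58816954,  0.22168913]), 'tcp_rot': array([[ 9.42136020e-01,  3.35230660e-01, -3.53191687e-04],
       [ 3.35230707e-01, -9.42134147e-01,  1.90302635e-03],
       [ 3.05198828e-04, -1.91131037e-03, -9.99998127e-01]]), 'force': array([ 0.67528071, -0.24076685, -0.40219921]), 'moment': array([-0.02427339,  0.00672617, -0.03382114]), 'grasp_force': 0.0, 'opening': 1.0019617376181729}
```

View pics/top0.png

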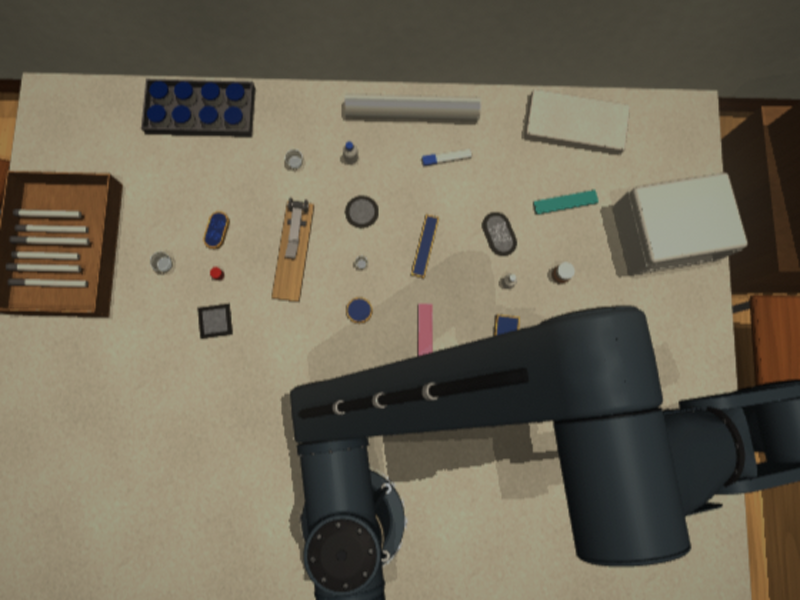

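View pics/side0.png

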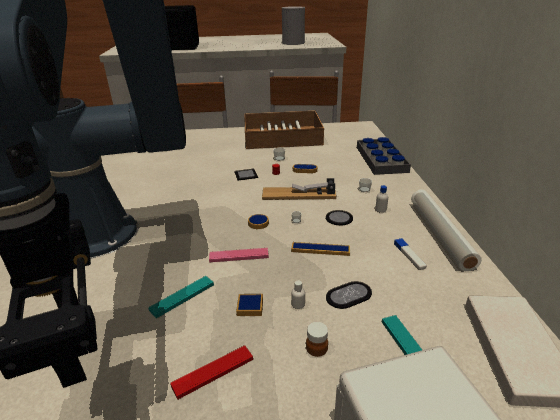

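The top view shows the disc at (359,310), the oval at (216,230), the bookmark at (426,246), the press at (293,250), the pads at (362,211), (215,321) and (499,233), and the bottle at (509,281). The arm partly hides the tile at (507,326), but the side view shows it clearly at (250,304).

```bash
python3 - <<'E'
from h import *
im=cv2.imread('pics/top0.png'); a=np.load('pics/top0.png.npy')
c=cv2.resize(a[125:245,130:380,::-1],None,fx=3.2,fy=3.2,interpolation=cv2.INTER_CUBIC); cv2.imwrite('pics/c1.png',c)
s=np.load('pics/side0.png.npy'); cv2.imwrite('pics/c2.png',cv2.resize(s[270:330,220:320,::-1],None,fx=6,fy=6,interpolation=cv2.INTER_CUBIC))
E
```

```text
(no output)
```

View pics/c1.png

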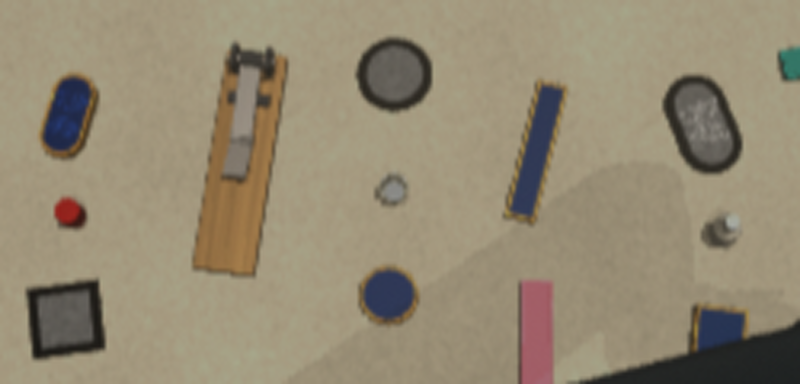

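View pics/c2.png

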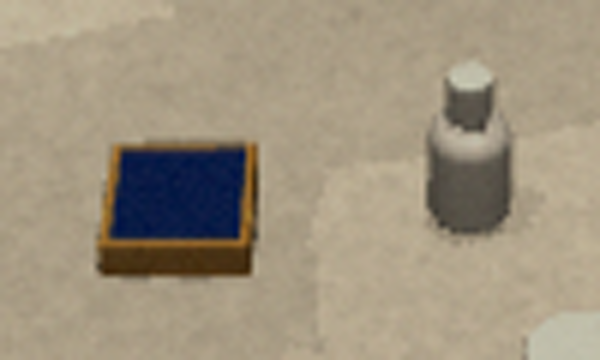

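Both crops are clear, so I'll turn the corners and centres into positions.

```bash
cat > meas.py <<'E'
from h import *
t=imaging.camera_model('top'); s=imaging.camera_model('side')
P=lambda x,y,z: px(t,130+(x+.5)/3.2-.5,125+(y+.5)/3.2-.5,z)
S=lambda x,y,z: px(s,220+(x+.5)/6-.5,270+(y+.5)/6-.5,z)
def ln(a,b): d=b-a; return np.round((a+b)/2*1000).astype(int)[:2], round(np.degrees(np.arctan2(d[1],d[0])),1), round(np.linalg.norm(d)*1000)
if __name__=='__main__':
    print('oval',ln(P(62,153,.014),P(75,77,.014)))
    print('ovalpad',ln(P(718,170,.004),P(686,77,.004)))
    print('disc',P(389,294,.014),'pad',P(395,74,.004))
    c=[P(*q,.004) for q in((28,291),(96,282),(103,348),(36,356))]; print('tpad',np.mean(c,0),ln(c[3],c[0]),ln(c[2],c[1]),ln(c[0],c[1]))
    c=[P(*q,.01) for q in((540,84),(566,90),(534,220),(506,215))]; print('bm',np.mean(c,0),ln(c[3],c[0]),ln(c[2],c[1]))
    c=[P(*q,.012) for q in((193,268),(255,275),(287,58),(228,47))]; print('press',ln(c[0],c[1]),ln(c[1],c[2]),ln((c[0]+c[1])/2,(c[2]+c[3])/2))
    c=[S(*q,.014) for q in((110,144),(256,144),(251,242),(100,240))]; print('tile',np.mean(c,0),ln(c[0],c[1]),ln(c[3],c[2]),ln(c[3],c[0]))
    print('bottle',S(470,220,.0),P(733,224,.06)); print('vial',P(392,200,0),'red',P(70,213,.03))
E
python3 meas.py
```

```text
oval (array([597, 320]), np.float64(-5.2), 77)
ovalpad (array([ 609, -297]), np.float64(18.4), 98)
disc [0.42984142 0.0021779  0.014     ] pad [0.65037726 0.00452785 0.004     ]
tpad [0.39854138 0.30992513 0.004     ] (array([394, 342]), np.float64(11.4), 63) (array([404, 278]), np.float64(10.0), 64) (array([430, 316]), np.float64(-80.7), 65)
bm [ 0.5740085  -0.13573089  0.01      ] (array([ 576, -123]), np.float64(-13.0), 135) (array([ 572, -149]), np.float64(-12.5), 134)
press (array([447, 160]), np.float64(-94.9), 60) (array([553, 121]), np.float64(-5.3), 217) (array([557, 150]), np.float64(-5.4), 220)
tile [ 0.40047716 -0.31105424  0.014     ] (array([ 402, -288]), np.float64(-6.0), 50) (array([ 399, -334]), np.float64(-7.0), 50) (array([ 376, -308]), np.float64(86.4), 46)
bottle [ 0.49784134 -0.32024501  0.        ] [ 0.49712082 -0.31608504  0.06      ]
vial [ 5.24408834e-01  3.20392122e-03 -2.22044605e-16] red [0.4965395 0.3065354 0.03     ]
```

{"api": "drive_tool", "payload": {
  "deltas": "70 190 278 -40 -0.45; 70 190 278 -40 -0.45; 70 190 278 -40 -0.45; 70 190 278 -40 -0.45; 70 190 278 -40 -0.45; 70 190 278 -40 -0.45; 70 190 278 -40 -0.45; 70 190 278 -40 -0.45; 70 190 278 -90 -0.45; 70 190 278 -90 -0.45; 70 190 278 -90 -0.45"
}}

```text
time_s: 1.2
position: [0.3986, -0.3107, 0.132]
tcp_rot: [[0.994, -0.109, -0.002], [-0.109, -0.994, 0.003], [-0.003, -0.002, -1.0]]
force: [0.5, -0.6, 0.8]
opening: 0.806
grasp_force: 0.0
```

```bash
python3 - <<'E'
from h import *
m,im=snap('wrist','w1.png'); print(m['T'],bot.read_state()['tcp_rot'][:,1])
m,im=snap('top','t1.png')
E
```

```text
[[-1.07222561e-01 -9.54462548e-01 -2.78396419e-01  4.75160166e-01]
 [-9.94234894e-01  1.02779489e-01  3.05508219e-02 -3.18925118e-01]
 [-5.46173734e-04  2.80067171e-01 -9.59980250e-01  2.93738853e-01]
 [ 0.00000000e+00  0.00000000e+00  0.00000000e+00  1.00000000e+00]] [-1.09031536e-01 -9.94038225e-01  3.62860226e-04]
```

View pics/w1.png

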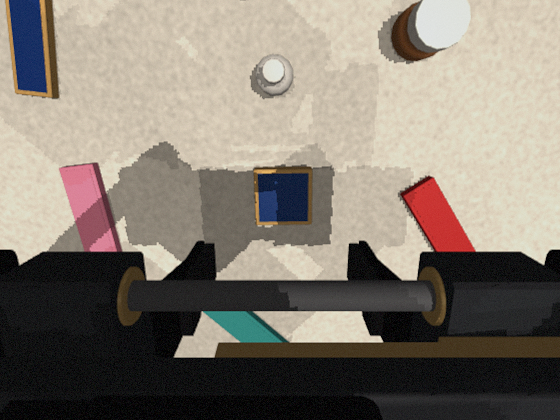

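The wrist view shows the tile's corners at (254,168), (311,168), (311,224) and (257,225). The teal bar is near (245,325), on the robot side.

```bash
python3 - <<'E'
from h import *
m=imaging.camera_model('wrist')
c=[px(m,*q,.014) for q in((254,168),(311,168),(311,224),(257,225))]; print(np.round(c,4),np.mean(c,0))
for a,b in((3,0),(2,1)): d=c[b]-c[a]; print(np.degrees(np.arctan2(d[1],d[0])))
print(px(m,205,311,.01),px(m,245,311,.01)); print(px(m,270,80,.03))
E
```

```text
[[ 0.4319 -0.2928  0.014 ]
 [ 0.4266 -0.341   0.014 ]
 [ 0.3764 -0.3368  0.014 ]
 [ 0.3808 -0.2888  0.014 ]] [ 0.40392091 -0.31486133  0.014     ]
-4.466694462879377
-4.764470215018627
[ 0.29673734 -0.22647371  0.01      ] [ 0.29243289 -0.26535513  0.01      ]
[ 0.49876516 -0.31481905  0.03      ]
```

{"api": "drive_tool", "payload": {
  "deltas": "70 5 -4 -45 0.02; 70 5 -4 -90 0.02; 70 5 -4 -115 0.02; 70 5 -4 -128 0.02; 70 5 -4 -128 0.02; 70 5 -4 -128 0.02; 30 5 -4 -128 0.02; 30 5 -4 -128 0.02; 30 5 -4 -128 0.02; 30 5 -4 -128 0.02; 30 5 -4 -128 0.02; 30 5 -4 -128 0.02"
}}

```text
time_s: 2.5
position: [0.4048, -0.315, 0.0053]
tcp_rot: [[0.996, -0.088, 0.001], [-0.088, -0.996, -0.001], [0.001, 0.001, -1.0]]
force: [-0.4, 0.3, 6.9]
opening: 0.57
grasp_force: 30.0
```

{"api": "drive_tool", "payload": {
  "deltas": "30 0 0 45 0; 30 0 0 90 0; 30 10 40 110 0; 30 15 90 110 0; 30 25 140 110 0; 30 25 190 110 0; 30 25 240 110 0; 30 25 290 110 0.1; 30 25 340 110 0.2; 30 25 390 110 0.27; 30 25 440 110 0.27; 30 25 490 110 0.27"
}}

```text
time_s: 3.7
position: [0.429, 0.176, 0.1145]
tcp_rot: [[0.983, 0.181, 0.0], [0.181, -0.983, -0.0], [-0.0, 0.0, -1.0]]
force: [0.2, 0.4, -0.1]
opening: 0.57
grasp_force: 30.0
```

{"api": "drive_tool", "payload": {
  "deltas": "30 0 40 0 0; 30 0 60 0 0; 30 0 60 0 0; 30 0 60 0 0"
}}

```text
time_s: 4.1
position: [0.429, 0.2339, 0.1144]
tcp_rot: [[0.983, 0.182, -0.001], [0.182, -0.983, -0.001], [-0.001, 0.0, -1.0]]
force: [-0.8, -0.0, -0.9]
opening: 0.568
grasp_force: 30.0
```

```bash
python3 - <<'E'
from h import *
m,im=snap('wrist','w2.png'); np.save('pics/w2T.npy',m['T'])
m,im=snap('top','t2.png')
E
```

```text
(no output)
```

View pics/w2.png

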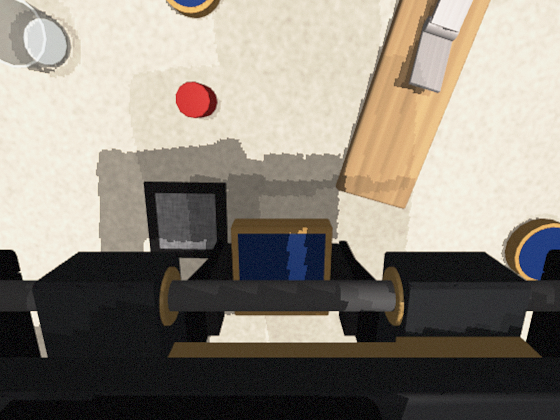

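The wrist view shows the tile pad's corners at (145,183), (226,183) and (151,249), the press's near corners at (338,189) and (407,208), and the tile held square in the jaws.

```bash
python3 - <<'E'
from h import *
m=imaging.camera_model('wrist'); m['T']=np.load('pics/w2T.npy')
A,B,C=[px(m,*q,.004) for q in((145,183),(226,183),(151,250))]
print(A,B,C,'centre',(B+C)/2, [np.degrees(np.arctan2(*(d[1::-1]))) for d in (A-B,A-C)], [np.linalg.norm(d) for d in (A-B,A-C)])
a,b,c,d=[px(m,*q,.012) for q in((338,189),(407,208),(490,0),(402,0))]
print((a+b)/2,np.linalg.norm(a-b),[np.degrees(np.arctan2(*(d[1::-1]))) for d in (a-b,c-b,d-a)])
h=[px(m,*q,.125) for q in((232,220),(331,220))]; print(h,np.degrees(np.arctan2(*((h[0]-h[1])[1::-1]))))
E
```

```text
[0.42639901 0.34834361 0.004     ] [0.43874264 0.28218398 0.004     ] [0.36689385 0.33880395 0.004     ] centre [0.40281824 0.31049396 0.004     ] [np.float64(100.5683588777625), np.float64(9.1079592778752)] [np.float64(0.06730127133781202), np.float64(0.06026498909751417)]
[0.44980717 0.16128241 0.012     ] 0.0599571559033681 [np.float64(85.0049490503095), np.float64(-4.945019485802904), np.float64(-5.205615268359855)]
[array([0.45060632, 0.26183458, 0.125     ]), array([0.4592606 , 0.21538779, 0.125     ])] 100.55470266391318
```

{"api": "drive_tool", "payload": {
  "deltas": "30 -15 40 0 0; 30 -29 76 -30 0; 30 -29 76 -70 0; 30 -29 76 -95 0; 30 -29 76 -105 0; 30 -29 76 -105 0; 30 -29 76 -105 0; 65 -29 76 -105 0; 65 -29 76 -105 0; 65 -29 76 -105 0; 65 -29 76 -70 0; 65 -29 76 -35 0"
}}

```text
time_s: 5.4
position: [0.3997, 0.3095, 0.0795]
tcp_rot: [[0.984, 0.181, -0.003], [0.181, -0.984, -0.001], [-0.003, 0.001, -1.0]]
force: [0.8, -0.2, 1.0]
opening: 0.741
grasp_force: 0.0
```

{"api": "drive_tool", "payload": {
  "deltas": "65 0 0 40 0; 65 50 2 45 -0.1; 65 100 4 45 -0.2; 65 150 6 45 -0.27; 65 196 9 45 -0.27; 65 196 9 45 -0.27; 65 196 9 45 -0.27; 65 196 9 45 -0.27"
}}

```text
time_s: 6.2
position: [0.5945, 0.3187, 0.124]
tcp_rot: [[0.996, -0.088, -0.003], [-0.088, -0.996, -0.001], [-0.003, 0.001, -1.0]]
force: [-0.7, 0.7, 0.4]
opening: 0.745
grasp_force: 0.0
```

```bash
python3 - <<'E'
from h import *
m,im=snap('wrist','w3.png'); np.save('pics/w3T.npy',m['T'])
m,im=snap('top','t3.png')
E
```

```text
(no output)
```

View pics/w3.png

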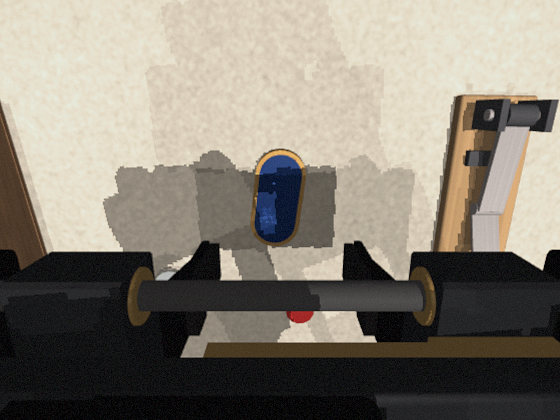

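The oval's top end is at (281,150), its bottom end at (275,245), and its centre at about (279,197). It lies nearly in line with the tool.

```bash
python3 - <<'E'
from h import *
im=np.load('pics/w3.png.npy'); m=imaging.camera_model('wrist'); m['T']=np.load('pics/w3T.npy')
b=((im[:,:,2].astype(int)-im[:,:,0])>25).astype(np.uint8); b[:130]=0;b[250:]=0;b[:,:230]=0;b[:,330:]=0
p=np.argwhere(b)[:,::-1]; w=np.array([px(m,u,v,.014)[:2] for u,v in p])
h=cv2.minAreaRect((w*1000).astype(np.float32)); c=w.mean(0); e,v=np.linalg.eigh(np.cov(w.T)); print(c,h,v[:,1],np.degrees(np.arctan2(v[1,1],v[0,1])))
E
```

```text
[0.5998301  0.32140974] ((598.657958984375, 321.6547546386719), (34.04557800292969, 75.71965789794922), 77.77008819580078) [-0.97785817  0.20926874] 167.920498189039
```

{"api": "drive_tool", "payload": {
  "deltas": "65 5 3 -45 -0.12; 65 5 3 -90 -0.12; 65 5 3 -110 -0.12; 65 5 3 -119 -0.12; 65 5 3 -119 -0.12; 65 5 3 -119 -0.12; 25 5 3 -119 -0.12; 25 5 3 -119 -0.12; 25 5 3 -119 -0.12; 25 5 3 -119 -0.12; 25 5 3 -119 -0.12; 25 5 3 -119 -0.12"
}}

```text
time_s: 7.5
position: [0.6019, 0.322, 0.0063]
tcp_rot: [[0.978, -0.207, 0.001], [-0.207, -0.978, 0.0], [0.001, -0.0, -1.0]]
force: [-0.6, -0.9, 5.3]
opening: 0.477
grasp_force: 30.0
```

{"api": "drive_tool", "payload": {
  "deltas": "25 0 0 45 0; 25 0 0 90 0; 25 0 -40 110 0; 25 0 -90 110 0; 25 0 -140 110 0; 25 0 -190 110 0.1; 25 0 -240 110 0.2; 25 0 -290 110 0.3; 25 0 -340 110 0.4; 25 0 -390 110 0.5; 25 0 -440 110 0.53; 25 0 -490 110 0.53"
}}

```text
time_s: 8.7
position: [0.601, -0.1699, 0.1151]
tcp_rot: [[0.949, 0.317, -0.001], [0.317, -0.949, 0.001], [-0.0, -0.001, -1.0]]
force: [0.5, -0.0, -0.4]
opening: 0.479
grasp_force: 30.0
```

{"api": "drive_tool", "payload": {
  "deltas": "25 0 -30 0 0; 25 0 -50 0 0; 25 0 -50 0 0; 25 0 -50 0 0"
}}

```text
time_s: 9.1
position: [0.601, -0.2168, 0.1151]
tcp_rot: [[0.949, 0.316, -0.001], [0.316, -0.949, 0.002], [-0.001, -0.002, -1.0]]
force: [-0.2, 1.1, -0.3]
opening: 0.482
grasp_force: 30.0
```

```bash
python3 - <<'E'
from h import *
m,im=snap('wrist','w4.png'); np.save('pics/w4T.npy',m['T'])
E
```

```text
(no output)
```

View pics/w4.png

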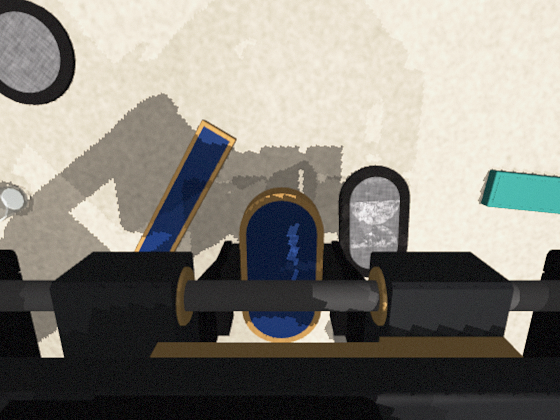

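The oval pad's far end is at (374,166), its sides are at u 339 and 409, and it lies nearly vertical in the picture. The bookmark's far corners are at (204,121) and (236,138).

```bash
python3 - <<'E'
from h import *
m=imaging.camera_model('wrist'); m['T']=np.load('pics/w4T.npy')
ang=lambda d: np.degrees(np.arctan2(d[1],d[0]))
e=px(m,374,166,.004); L=[px(m,*q,.004) for q in((339,205),(340,240))]; R=[px(m,*q,.004) for q in((409,205),(407,240))]
a=(L[0]+R[0]-L[1]-R[1])/2; a/=np.linalg.norm(a); print('pad',e-.051*a,ang(a),ang(L[0]-L[1]),ang(R[0]-R[1]),np.linalg.norm(L[0]-R[0]),(L[0]+R[0])/2)
f=[px(m,*q,.010) for q in((204,121),(236,138),(135,252),(177,252))]
print('bm',ang(f[0]-f[2]),ang(f[1]-f[3]),np.linalg.norm(f[0]-f[1])); a=(f[0]-f[2]); a/=np.linalg.norm(a); print((f[0]+f[1])/2-.07*a)
h=[px(m,*q,.12) for q in((240,230),(321,230),(280,188),(281,341))]; print('held',(h[0]+h[1])/2,ang(h[2]-h[3]),(h[2]+h[3])/2)
E
```

```text
pad [ 0.60892579 -0.29811053  0.004     ] 22.16462822763587 22.84841172427227 21.47971480127294 0.059478663374823375 [ 0.62537418 -0.29190115  0.004     ]
bm -12.790239297571718 -10.931685778555497 0.02754044082036375
[ 0.57655627 -0.13645639  0.01      ]
held [ 0.61918102 -0.21050623  0.12      ] 18.824480211753016 [ 0.59837792 -0.21748075  0.12      ]
```

{"api": "drive_tool", "payload": {
  "deltas": "25 5 -45 0 0.03; 25 10 -81 -20 0.03; 25 10 -81 -65 0.03; 25 10 -81 -95 0.03; 25 10 -81 -105 0.03; 25 10 -81 -105 0.03; 25 10 -81 -105 0.03; 60 10 -81 -105 0.03; 60 10 -81 -105 0.03; 60 10 -81 -105 0.03; 60 10 -81 -70 0.03; 60 10 -81 -35 0.03"
}}

```text
time_s: 10.35
position: [0.6105, -0.2984, 0.0799]
tcp_rot: [[0.939, 0.344, -0.003], [0.344, -0.939, 0.002], [-0.002, -0.003, -1.0]]
force: [1.1, -0.3, 0.5]
opening: 0.685
grasp_force: 0.0
```

{"api": "drive_tool", "payload": {
  "deltas": "60 0 0 40 0; 80 -25 45 40 -0.1; 80 -50 85 40 -0.2; 80 -75 125 40 -0.3; 80 -100 165 40 -0.35; 80 -125 205 40 -0.35; 80 -150 250 40 -0.35; 80 -181 300 40 -0.35; 80 -181 300 40 -0.35; 80 -181 300 40 -0.35; 80 -181 300 40 -0.35"
}}

```text
time_s: 11.45
position: [0.4325, 0.0001, 0.121]
tcp_rot: [[1.0, 0.002, 0.003], [0.002, -1.0, -0.001], [0.003, 0.001, -1.0]]
force: [0.9, 0.7, 0.9]
opening: 0.92
grasp_force: 0.0
```

```bash
python3 - <<'E'
from h import *
m,im=snap('wrist','w5.png'); np.save('pics/w5T.npy',m['T'])
b=((im[:,:,2].astype(int)-im[:,:,0])>25).astype(np.uint8); b[:130]=0;b[250:]=0;b[:,:200]=0;b[:,360:]=0
n,l,st,ct=cv2.connectedComponentsWithStats(b); k=1+np.argmax(st[1:,4]); p=np.argwhere(l==k)[:,::-1]
w=np.array([px(m,u,v,.014)[:2] for u,v in p]); print(st[k],cv2.minEnclosingCircle((w*1000).astype(np.float32)),w.mean(0))
E
```

```text
[ 250  181   57   55 2440] ((429.8984375, 2.681828260421753), 24.00275993347168) [0.43034509 0.00281107]
```

View pics/w5.png

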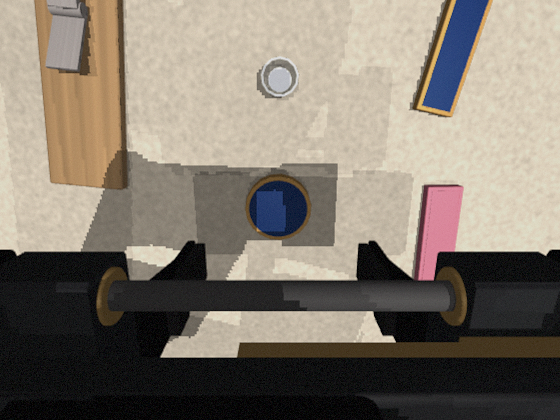

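The disc is at (278,207) in the wrist view, world (430,3). The glass on its far side is well clear.

{"api": "drive_tool", "payload": {
  "deltas": "80 -1 1 -45 0; 80 -1 1 -90 0; 80 -1 1 -108 0; 80 -1 1 -115 0; 80 -1 1 -115 0; 80 -1 1 -115 0; 35 -1 1 -115 0; 35 -1 1 -115 0; 35 -1 1 -115 0; 35 -1 1 -115 0; 35 -1 1 -115 0; 35 -1 1 -115 0"
}}

```text
time_s: 12.7
position: [0.4298, 0.0019, 0.006]
tcp_rot: [[1.0, 0.002, 0.001], [0.002, -1.0, -0.0], [0.001, 0.0, -1.0]]
force: [0.6, 0.0, 6.0]
opening: 0.634
grasp_force: 30.0
```

```bash
python3 - <<'E'
from h import *
m=imaging.camera_model('wrist'); m['T']=np.load('pics/w5T.npy')
ang=lambda d: np.degrees(np.arctan2(d[1],d[0]))
a,b,c,d=[px(m,*q,.012) for q in((51,182),(126,188),(126,0),(38,10))]
print('press end',(a+b)/2,ang(a-b),ang(c-b),ang(d-a),np.linalg.norm(a-b))
f=[px(m,*q,.010) for q in((416,110),(451,115),(446,0),(490,0))]; print('bm near end',(f[0]+f[1])/2,ang(f[2]-f[0]),ang(f[3]-f[1]))
m['T']=np.load('pics/w4T.npy')
im=np.load('pics/w4.png.npy'); b=(im.max(2)<60).astype(np.uint8); b[110:]=0; b[:,80:]=0
p=cv2.findContours(b,0,1)[0]; p=max(p,key=len)[:,0]; p=p[(p[:,0]>3)&(p[:,1]>3)]
w=np.array([px(m,u,v,.004)[:2]*1000 for u,v in p])
A=np.c_[2*w,np.ones(len(w))]; s=np.linalg.lstsq(A,(w**2).sum(1),rcond=None)[0]; print('discpad',s[:2],np.sqrt(s[2]+s[0]**2+s[1]**2))
E
```

```text
press end [0.44960857 0.15936738 0.012     ] 85.42864426788465 -7.059391239037368 -6.346128578174027 0.061404968215266385
bm near end [ 0.50835172 -0.12002447  0.01      ] -9.632778689174046 -11.79156116187446
discpad [6.50510878e+02 5.52187131e-01] 31.235892423387686
```

{"api": "drive_tool", "payload": {
  "deltas": "35 0 0 45 0; 35 0 0 85 0; 35 45 0 90 0; 35 90 0 90 0; 35 135 1 90 0; 35 180 2 90 0; 35 220 2 90 0; 35 220 2 60 0; 35 220 2 30 0; 35 220 2 12 0; 35 220 2 5 0; 35 220 2 5 0"
}}

```text
time_s: 13.9
position: [0.6485, 0.0043, 0.0102]
tcp_rot: [[1.0, 0.002, -0.002], [0.002, -1.0, 0.0], [-0.002, -0.0, -1.0]]
force: [0.1, -0.4, -0.3]
opening: 0.631
grasp_force: 30.0
```

{"api": "drive_tool", "payload": {
  "deltas": "35 0 0 -1 0; 35 0 0 -1 0; 75 0 0 -1 0; 75 0 0 -1 0; 75 0 0 -1 0; 75 0 0 40 0; 75 0 0 80 0; 75 0 0 110 0; 75 0 0 110 0; 75 0 0 110 0"
}}

```text
time_s: 14.9
position: [0.6497, 0.0039, 0.1214]
tcp_rot: [[1.0, 0.002, 0.002], [0.002, -1.0, -0.0], [0.002, 0.0, -1.0]]
force: [0.8, -0.1, -0.6]
opening: 0.863
grasp_force: 0.0
```

```bash
python3 - <<'E'
from h import *
m,im=snap('wrist','w6.png'); np.save('pics/w6T.npy',m['T'])
E
```

```text
(no output)
```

View pics/w6.png

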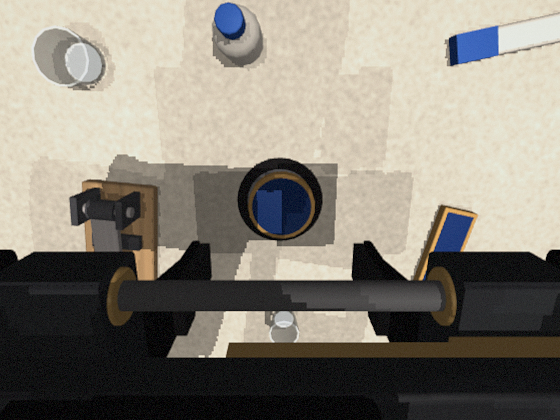

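The disc is on its pad. The pad spans u 238–323 and v 157–241, and the disc spans u 248–316 and v 170–239. I'll work out the offset.

```bash
python3 - <<'E'
from h import *
m=imaging.camera_model('wrist'); m['T']=np.load('pics/w6T.npy')
im=np.load('pics/w6.png.npy').astype(int)
cx,cy=281,204
def circ(pts,z):
    w=np.array([px(m,u,v,z)[:2]*1000 for u,v in pts]); A=np.c_[2*w,np.ones(len(w))]; s=np.linalg.lstsq(A,(w**2).sum(1),rcond=None)[0]; return s[:2],np.sqrt(s[2]+s[0]**2+s[1]**2)
pad=[];d=[]
for a in np.radians(np.arange(0,360,5)):
    ray=[(cx+r*np.cos(a),cy+r*np.sin(a)) for r in np.arange(20,60,.5)]
    v=np.array([im[int(round(y)),int(round(x))] for x,y in ray])
    k=np.where((v[:,0]-v[:,2])>20)[0]; k=k[k<50]
    if len(k): d.append(ray[k[-1]])
    k=np.where(v.max(1)<35)[0]
    if len(k) and k[-1]<len(v)-3: pad.append(ray[k[-1]])
print(len(pad),circ(pad,.004),len(d),circ(d,.018))
E
```

```text
72 (array([651.49861996,   5.27026713]), np.float64(36.28547817303833)) 72 (array([646.95621233,   4.04004743]), np.float64(30.328319554644875))
```

The disc is about 4 mm off centre, which is inside the tolerance. Next is the bookmark, gripped near its end on the robot side.

{"api": "drive_tool", "payload": {
  "deltas": "55 -33 -37 0 -0.1; 55 -66 -74 0 -0.21; 55 -99 -111 0 -0.21; 55 -118 -130 0 -0.21; 55 -118 -130 -40 -0.21; 55 -118 -130 -80 -0.21; 55 -118 -130 -110 -0.21; 55 -118 -130 -117 -0.21; 55 -118 -130 -117 -0.21; 55 -118 -130 -117 -0.21; 55 -118 -130 -117 -0.21"
}}

```text
time_s: 16.05
position: [0.5315, -0.1259, 0.0035]
tcp_rot: [[0.978, -0.207, -0.0], [-0.207, -0.978, 0.0], [-0.0, -0.0, -1.0]]
force: [0.4, -0.3, 0.1]
opening: 0.631
grasp_force: 0.0
```

{"api": "drive_tool", "payload": {
  "deltas": "15 0 0 0 0; 15 0 0 0 0; 15 0 0 0 0; 15 0 0 0 0; 15 0 0 0 0; 15 0 0 0 0; 15 0 0 0 0"
}}

```text
time_s: 16.75
position: [0.5316, -0.126, 0.0037]
tcp_rot: [[0.978, -0.207, 0.0], [-0.207, -0.978, -0.0], [0.0, -0.0, -1.0]]
force: [0.1, 0.0, 1.4]
opening: 0.339
grasp_force: 30.0
```

{"api": "drive_tool", "payload": {
  "deltas": "15 0 0 40 0; 15 0 0 80 0; 15 -20 45 80 0.05; 15 -40 90 80 0.118; 15 -60 135 80 0.118; 15 -80 180 80 0.118; 15 -100 225 80 0.118; 15 -120 265 80 0.118; 15 -126 290 80 0.118; 15 -126 290 80 0.118; 15 -126 290 60 0.118; 15 -126 290 60 0.118"
}}

```text
time_s: 17.95
position: [0.405, 0.1634, 0.0624]
tcp_rot: [[0.996, -0.09, -0.003], [-0.09, -0.996, -0.001], [-0.003, 0.001, -1.0]]
force: [0.3, -0.9, -0.3]
opening: 0.338
grasp_force: 30.0
```

```bash
python3 - <<'E'
from h import *
m,im=snap('wrist','w7.png'); np.save('pics/w7T.npy',m['T']); print(bot.read_state()['position'])
E
```

```text
[0.40528801 0.16324154 0.06295641]
```

View pics/w7.png

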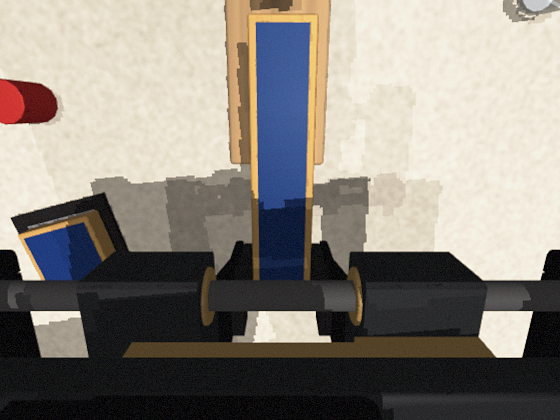

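The bookmark is held over the board, nearly in line with it. Its far edge runs from (249,16) to (318,16), and the board's near corners are at (230,163) and (325,163).

```bash
python3 - <<'E'
from h import *
m=imaging.camera_model('wrist'); m['T']=np.load('pics/w7T.npy')
ang=lambda d: np.degrees(np.arctan2(d[1],d[0]))
p=bot.read_state()['position']; x=np.array([.9959,-.0906,0]); y=np.array([.0906,.9959,0])
for l in(115,40):
  for z in (.066,.072): print(l,z,proj(m,np.r_[p[:2],z]+x*l/1e3+y*.015),proj(m,np.r_[p[:2],z]+x*l/1e3-y*.015))
f=[px(m,*q,.0695) for q in((249,16),(318,16),(256,200),(312,200))]; c0=(f[0]+f[1])/2;c1=(f[2]+f[3])/2
print('bm',c0,c1,ang(c0-c1),np.linalg.norm(f[0]-f[1]))
a,b,c,d=[px(m,*q,.012) for q in((230,163),(325,163),(226,20),(330,20))]
print('press',(a+b)/2,(c+d)/2,ang(c+d-a-b),ang(a-b),np.linalg.norm(a-b),np.linalg.norm(c-d))
E
```

```text
115 0.066 (np.float64(246.87966127199144), np.float64(15.09283936671332)) (np.float64(317.83815015485914), np.float64(15.306900339273312))
115 0.072 (np.float64(245.45794693896534), np.float64(11.076546385157656)) (np.float64(319.4347026005744), np.float64(11.3024236153841))
40 0.066 (np.float64(251.00476942685341), np.float64(188.22632899434416)) (np.float64(312.7731646908612), np.float64(188.31498381185824))
40 0.072 (np.float64(249.92597757630944), np.float64(191.1269337348959)) (np.float64(313.96892338140805), np.float64(191.2171553621356))
bm [0.51863956 0.15247447 0.0695    ] [0.4400988  0.15906181 0.0695    ] -4.794262622866435 0.0285444210171656
press [0.44931235 0.1618011  0.012     ] [0.53058754 0.15403812 0.012     ] -5.45604174216402 84.89771104869017 0.06056844957117666 0.05918586518397236
```

{"api": "drive_tool", "payload": {
  "deltas": "15 0 2.5 -20 0; 15 0 2.5 -38 0; 15 0 2.5 -45 0; 15 0 2.5 -47 0; 15 0 2.5 -47 0; 15 0 2.5 -47 0"
}}

```text
time_s: 18.6
position: [0.406, 0.1663, 0.0172]
tcp_rot: [[0.996, -0.09, 0.001], [-0.09, -0.996, 0.0], [0.001, -0.0, -1.0]]
force: [0.6, -0.4, -1.0]
opening: 0.337
grasp_force: 30.0
```

{"api": "drive_tool", "payload": {
  "deltas": "15 6 -0.5 0 0; 15 12 -1 0 0; 15 18 -1.6 0 0; 15 24 -2.2 0 0; 15 30 -2.8 0 0; 15 36 -3.3 0 0; 15 42 -3.9 0 0; 15 48 -4.5 0 0; 15 54 -5 0 0; 15 60 -5.6 0 0; 15 60 -5.6 0 0"
}}

```text
time_s: 19.7
position: [0.4673, 0.1608, 0.0166]
tcp_rot: [[0.996, -0.09, 0.003], [-0.09, -0.996, 0.0], [0.003, -0.0, -1.0]]
force: [-0.1, 0.1, -0.6]
opening: 0.336
grasp_force: 30.0
```

```bash
python3 - <<'E'
from h import *
m,im=snap('wrist','w8.png'); ms,s=snap('side','s8.png')
a=cv2.resize(s[160:260,220:360,::-1],None,fx=4,fy=4,interpolation=cv2.INTER_CUBIC)[:,:400]
cv2.imwrite('pics/j8.png',np.hstack([cv2.resize(im[:,:,::-1],(400,300)),cv2.resize(cv2.resize(s[160:250,230:350,::-1],None,fx=4,fy=4,interpolation=cv2.INTER_CUBIC),(400,300))]))
E
```

```text
(no output)
```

View pics/j8.png

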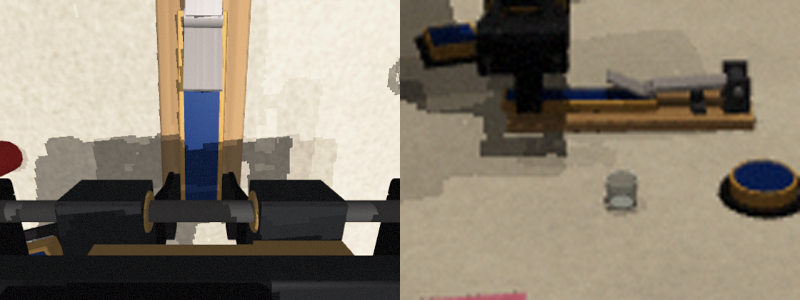

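The bookmark's end is now under the lifted lead-in and it sits centred on the board. I'll slide it on toward the stop.

{"api": "drive_tool", "payload": {
  "deltas": "15 5 -0.5 -0.5 0; 15 10 -0.9 -0.5 0; 15 15 -1.4 -0.5 0; 15 20 -1.9 -0.5 0; 15 24 -2.2 -0.5 0; 15 27 -2.5 -0.5 0; 15 29 -2.7 -0.5 0; 15 31 -2.9 -0.5 0; 15 31 -2.9 -0.5 0; 15 31 -2.9 -0.5 0"
}}

```text
time_s: 20.8
position: [0.497, 0.158, 0.0161]
tcp_rot: [[0.996, -0.09, 0.001], [-0.09, -0.996, 0.0], [0.001, -0.0, -1.0]]
force: [-0.2, 0.5, -1.9]
opening: 0.336
grasp_force: 30.0
```

{"api": "drive_tool", "payload": {
  "deltas": "15 1 -0.1 0 0; 15 2 -0.2 0 0; 15 3 -0.3 0 0; 15 4 -0.4 0 0; 15 4 -0.4 0 0; 15 4 -0.4 0 0"
}}

```text
time_s: 21.4
position: [0.4974, 0.1577, 0.0157]
tcp_rot: [[0.996, -0.09, -0.006], [-0.09, -0.996, -0.0], [-0.006, 0.001, -1.0]]
force: [-6.8, 1.6, 0.7]
opening: 0.339
grasp_force: 30.0
```

The bookmark is against the stop (−6.8 N). I'll ease off, release, and rise straight up, then move back clear of the top view.

{"api": "drive_tool", "payload": {
  "deltas": "15 -2.5 0.2 0 0; 15 -2.5 0.2 0 0; 55 -2.5 0.2 0 0; 55 -2.5 0.2 0 0; 55 -2.5 0.2 0 0; 55 -2.5 0.2 0 0; 55 -2.5 0.2 40 0; 55 -2.5 0.2 80 0; 55 -2.5 0.2 120 0; 55 -2.5 0.2 160 0; 55 -2.5 0.2 200 0"
}}

```text
time_s: 22.5
position: [0.4981, 0.1577, 0.2179]
tcp_rot: [[0.996, -0.09, 0.001], [-0.09, -0.996, 0.0], [0.001, -0.0, -1.0]]
force: [0.4, 0.3, -1.2]
opening: 0.635
grasp_force: 0.0
```

{"api": "drive_tool", "payload": {
  "deltas": "55 -40 -30 40 0; 55 -70 -70 80 0; 55 -70 -120 80 0; 55 -70 -170 80 0; 55 -70 -220 80 0; 55 -70 -270 80 0; 55 -70 -320 80 0; 55 -70 -370 80 0; 55 -90 -420 80 0; 55 -110 -470 80 0; 55 -130 -520 80 0; 55 -150 -560 80 0"
}}

```text
time_s: 23.7
position: [0.3573, -0.3821, 0.2962]
tcp_rot: [[0.996, -0.09, 0.001], [-0.09, -0.996, -0.001], [0.001, 0.001, -1.0]]
force: [1.0, -1.1, -0.6]
opening: 0.635
grasp_force: 0.0
```

{"api": "drive_tool", "payload": {
  "deltas": "55 -30 -40 0 0; 55 -60 -80 0 0; 55 -60 -120 0 0; 55 -60 -120 0 0; 55 -60 -120 0 0"
}}

```text
time_s: 24.2
position: [0.2976, -0.5004, 0.2955]
tcp_rot: [[0.996, -0.092, -0.0], [-0.092, -0.996, 0.001], [-0.0, -0.001, -1.0]]
force: [-0.1, 0.8, -0.6]
opening: 0.632
grasp_force: 0.0
```

```bash
python3 - <<'E'
from h import *
m,im=snap('top','t9.png'); ms,s=snap('side','s9.png')
A=cv2.resize(im[125:265,130:380,::-1],(800,448),interpolation=cv2.INTER_CUBIC)
B=cv2.resize(s[150:250,225:365,::-1],(210,150),interpolation=cv2.INTER_CUBIC)
C=np.zeros((150,800,3),np.uint8); C[:,:400]=cv2.resize(s[170:208,245:347,::-1],(400,150),interpolation=cv2.INTER_CUBIC); C[:,400:]=cv2.resize(s[270:320,230:390,::-1],(400,150),interpolation=cv2.INTER_CUBIC)
cv2.imwrite('pics/j9.png',np.vstack([A,C]))
E
```

```text
(no output)
```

View pics/j9.png

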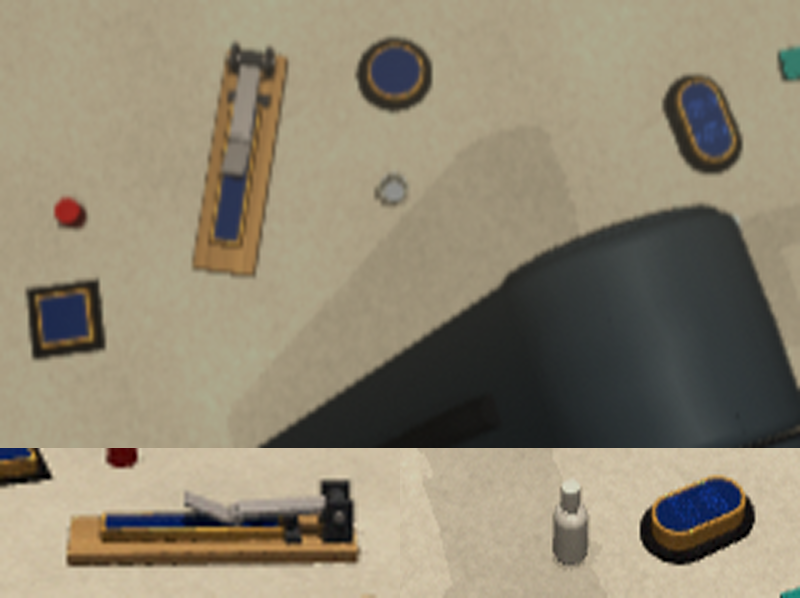

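All the pieces look placed and the bottle is standing. The oval's top is centred near (708,121), so I'll check its offset and the bookmark's numerically.

```bash
python3 - <<'E'
from meas import *
im=np.load('pics/t9.png.npy').astype(int)
for n,(x,y),z,t in(('oval',(708,121),.018,(609,-298)),('tile',(65,318),.018,(399,309.5)),('disc',(395,72),.018,(651,5))):
    u,v=int(130+x/3.2),int(125+y/3.2); b=np.zeros(im.shape[:2],np.uint8); b[v-16:v+17,u-12:u+13]=((im[...,2]-im[...,0])>25)[v-16:v+17,u-12:u+13]
    w=np.array([px(t_:=imaging.camera_model('top'),q[1],q[0],z)[:2] for q in np.argwhere(b)])*1000
    e,V=np.linalg.eigh(np.cov(w.T)); print(n,w.mean(0),t,len(w),np.degrees(np.arctan2(V[1,1],V[0,1])),cv2.minAreaRect(w.astype(np.float32)))
a=(P(209,245,.022)+P(241,247,.022))/2; print('bm near',a,'press near',(P(193,268,.012)+P(255,275,.012))/2)
print('ovalpad L/R',P(664,118,.004),P(741,128,.004))
E
```

```text
oval [ 608.54050568 -299.13173126] (609, -298) 196 -159.5862193296649 ((608.7803955078125, -299.20611572265625), (68.75617218017578, 30.69345474243164), 17.946239471435547)
tile [398.03905835 308.23184231] (399, 309.5) 159 72.27072380526407 ((398.0895080566406, 308.271728515625), (37.39100646972656, 38.36139678955078), 11.25232219696045)
disc [649.07848625   4.18553142] (651, 5) 138 167.17848568988282 ((648.5525512695312, 4.257734298706055), (38.9482421875, 37.43057632446289), 1.8627113103866577)
bm near [0.47033718 0.15915331 0.022     ] press near [0.44745244 0.16035803 0.012     ]
ovalpad L/R [ 0.61301999 -0.25993132  0.004     ] [ 0.60502149 -0.33511201  0.004     ]
```

```bash
python3 -c "
from rig import bot
print(bot.hand_in())"
```

```text
the job is handed in; nothing more can be done
None
```

I handed the job in: by my last camera check the three castings are within about 5 mm of their pad centres and in line, the bookmark is held under the arm about 2 mm from the stop, and the bottle is untouched; the hand-in returned no verdict.

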